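Hold a lopsided heat sink level over its circuit board

ROBOT

A 7-joint arm with a two-finger parallel gripper is mounted at the origin on the work surface. World frame = base frame: x ahead of the robot, y to its left, z up, the work surface at z = 0. Lengths are in m, angles in degrees, forces in N, time in s.
With the tool pointing down it reaches from about 0.35 to 0.9 m from the base axis. Payload 19.9 kg.
Tool frame: the origin (TCP) lies midway between the tips of the shut fingers; the grasp point (between the pads) lies 19 mm behind it; z points along the fingers, y is the direction in which the jaws open and shut (so a half turn about z gives the same grasp; the last joint's range is limited). The gripper opens to 85 mm and grips with 20 to 120 N. Pads are 22 mm wide; open, the fingers measure 114 mm over their backs; the gripper's body (76 mm by 85 mm) begins 54 mm behind the grasp point. The pads swing forward as they close: fully open they stand 13 mm farther back than shut.
Start: joints at [74.456, 23.915, -0.59, 92.452, 0.269, 63.638, -3.037], TCP at [0.142, -0.609, 0.231] pointing down, gripper open.
Joint ranges: [-161.28, 161.28], [-22.2, 115.67], [-73.04, 71.86], [3.21, 147.25], [-68.34, 248.33], [10.77, 114.83], [-161.83, 161.83]. Speed limits (degrees/s): [108.29, 108.29, 136.94, 136.94, 172.46, 172.46, 172.46].

INTERFACE

Orientations are given as [roll, pitch, yaw] about the fixed x, y, z axes, in that order (R = Rz(yaw) Ry(pitch) Rx(roll)).
In Python, from workcell import arm gives the robot as it stands. The module is installed in compiled form; this text tells all that it offers.
- The arm moves only by the shell command python3 -m pendant 'ROWS' [OPENING] [FORCE]. ROWS is a JSON object of lists of equal length, an entry for each row: "slide": the shift along the tool's x, y, z in m, a list of three; "roll": the turn about the tool's z in rad. A call has 1 to 8 rows; each row is the pose to reach, as a shift and turn from the pose commanded when the call began, along the tool's axes at that moment; what a row does not reach only later rows make up. A row lasts 1/8 s, in which the tool goes at most 62.5 mm and 10.7 degrees, less where a joint would pass 70% of its speed; a pose out of reach is approached as far as the arm can. A call with a gripper value outside its range is refused whole. OPENING is the gripper's target within -1 to 1 (shut at 1, half-way at 0, fully open at -1), set as the call begins (- or left out, the last holds). The fingers move at their own pace and stop on an object; FORCE is the grip in N (left out, the last holds). Time passes only in rows, so rows that repeat a pose let the fingers close. It gives the time, the measured TCP pose, the force and the opening at its end, in the units of the state.
- arm.get_state(): the state, without advancing time (a new reading comes with each control period).
- arm.snapshot(name): name is "scene" or "top"; returns a dict with "frame" (420x560x3 uint8, red, green, blue), "camera_matrix" (3x3 intrinsics, pixels), "dist" ([k1, k2, p1, p2, k3] as OpenCV has them; the pictures are not rectified), "cam_to_world" (4x4, takes a point from camera to world coordinates). Camera axes: x right, y down, z forward; pixel columns grow to the right and rows downward; lengths in m; the calibration is good to about 2 mm. A picture is of the moment at which its call begins. There is no depth.
- arm.hand_in(): hands the job in, once; it reports no verdict.
Trained networks look in a picture, given as the dict that the camera call returned (one of the last four; its "shot" number tells which), for a name from the list of things; names that differ only in an ending like _2 or _b are one class to them, and where a whole thing is asked for, a point or a joint stands for the part that bears it (a point fixed in the world has none). Each returns a list of dicts, best first, with "score" (0 to 1); they miss things now and then, are a little off and sometimes report something else, mostly with a low value. They report only what shows in the picture. A call takes as long as a camera call. They do not tell look-alikes from the thing itself.
- arm.search_frame(picture, name): "rect" ([left, top, right, bottom] in pixels, round what is visible of it).
- arm.pinpoint(picture, name): "pixel" ([column, row] in pixels: a listed point, or the origin of a listed thing).
The state is a dict: "time": time; "qpos": joint angles; "dq": joint speeds; "joint_torque": joint torques, N m; "position": TCP position; "ee_rot": TCP orientation; "wrist_force": force on the tool from outside, world axes, zero at the start; "moment": the same for the moment, N m; "gripper_width": opening from 0.0 (shut) to 1.0 (fully open).
Only numpy, scipy, OpenCV 4.12 (cv2) and the standard library are available. Lean on these libraries where they do the work, as an engineer would, in place of code of your own. Each camera call takes 0.05 s, during which the arm holds its last target.

TASK

I am about to fit the heat sink: one nest of the twin board holder has the long circuit board in it, the other only has the brass-wool tin parked in it. Grip the lopsided heat-sink casting across its bar at the balance point, close beside the finned block, lift it level and hold it level and still with its underside about 5 cm above that board, the finned block straight above the square chip and the eye at the other end straight above the brass pillar. Finish while still holding it there, so that I can start the screws; do not touch the board or disturb anything else.

Things in the scene. Friction and masses are not known exactly. Their poses are not given: they have to be found in the camera images.
- casting_balance (a point): Balance point of the lopsided aluminium heat-sink casting, mid-section of its straight bar (24 mm wide, 18 mm thick), 22 mm from the finned block's face, 25 mm above the casting's underside (free space below the bar). Axes: x along the bar towards the eye, y across the bar (grip along y), z up.
- casting: The casting, about 0.36 kg (varies by a quarter): finned block 36 x 56 mm, 41 mm high, at one end, straight bar, round boss with a bored eye (30 mm across, 34 mm high) at the other. Origin on its underside straight below the balance point, axes as there. At the start it lies on the bench, x (eye) within about 45 degrees of pointing away from the robot.
- casting_block (a point): Centre of the finned block's underside: 40 mm from the balance point, on the -x side.
- casting_eye (a point): Centre of the eye's underside: 100 mm from the balance point, on the +x side (140 mm from the block's centre).
- holder: Twin board holder, fixed to the bench, 206 x 210 mm, grey with black rims 20 mm high; two equal nests side by side along its y, centres at y = +53 and -53 mm, nest floors 12 mm above the bench. Origin: centre of its underside.
- board: Green circuit board, 190 x 84 x 3 mm, loose in one of the two nests (either one). Origin: centre of its underside; x along its length from the chip to the pillar, parallel to the holder's x. Its upper face is 15 mm above the bench.
- board_chip (a point): Point on the board's upper face at the middle of the big square black chip (26 mm square, 6 mm high), 70 mm from the board's centre on the -x side.
- board_pillar (a point): Point on the board's upper face at the foot of the round brass pillar (10 mm across, 14 mm high), 70 mm from the board's centre on the +x side.
- tin: Round brass-wool tin, 68 mm across, 50 mm high, parked in the nest without the board. Origin: centre of its underside.
- screwdriver: Bystander: screwdriver, 160 mm, lying near the middle of the mat; stays where it is.
- flux_jar: Bystander: small flux jar, 42 mm across, 45 mm tall; stays where it is.
- reel: Bystander: metal solder reel standing on its flange, 60 mm across, 40 mm tall; stays where it is.
- tweezers: Bystander: dark tweezers, 130 mm long, 5 mm high, lying flat; stays where it is.
- solder_tube: Bystander: clear solder tube with a blue cap, 90 mm long, 18 mm high; stays where it is.
- connector: Bystander: black pin strip, 50 mm long, 14 mm high; stays where it is.
There are look-alikes about, which are no part of the job. Several things look just like the casting: the one meant starts farthest from the robot's base.

How it is judged (in metres and radians):
On the way:
1. the casting is lifted clear of the bench, level, gripped at its balance point (height (world z) of casting_balance above 0.05 m and angle between casting_balance's own z axis and vertical below 0.17 rad and x of the grasp point in the frame of casting_balance between -0.02 and 0.02 m and contact force between casting and the fingers above 1 N), for 0.2 s.
At the end, for the whole second after the job is handed in: Still held at the balance point (within 20 mm along the bar), at rest, level within 6 degrees, underside 30 to 75 mm above the board at both ends, block within 18 mm of straight above the chip, eye within 18 mm of straight above the pillar; board (8 mm) and tin (15 mm) not shifted (horizontal distance between casting_block and board_chip below 0.018 m and horizontal distance between casting_eye and board_pillar below 0.018 m and z of casting_block in the frame of board_chip between 0.03 and 0.075 m and z of casting_eye in the frame of board_pillar between 0.03 and 0.075 m and angle between casting_balance's own z axis and vertical below 0.1 rad and linear speed of casting below 0.02 m/s and x of the grasp point in the frame of casting_balance between -0.02 and 0.02 m and contact force between casting and the fingers above 1 N and z of board in the frame of holder below 0.015 m and distance of board from where it was at the start of the episode below 0.008 m and distance of tin from where it was at the start of the episode below 0.015 m); the arm keeps its last pose, push and grip.
It fails at once if the casting tips steeply (more than 20 degrees) (angle between casting_balance's own z axis and vertical above 0.35 rad).
It fails at once if the casting or the robot touches the board (contact force between any of casting, the arm, the fingers and board above 0.5 N).
It fails at once if a bystander, the tin or the board is disturbed (more than 15 mm) (distance of any of screwdriver, flux_jar, reel, tweezers, solder_tube, connector, tin, board from where it was at the start of the episode above 0.015 m).
It also fails if it takes over 38 s, if anything falls off the work surface, if the arm or the gripper's body presses on something with over 40 N, if the wrist force passes 120 N, or if a joint passes its speed limit or range.

## Working session

There is one attempt and no reset: what is moved stays moved. The work goes in short steps, Python scripts to look and compute and a shell command to move; the robot and the scene stay as the last step left them, time stands still between calls to the robot, and variables do not carry over. Pictures are saved under pics/ and viewed, and the job is handed in when it is done.

```bash
mkdir -p pics
python3 - <<'E'
from workcell import arm
import cv2,numpy as np,json
print(arm.get_state())
for n in ["scene","top"]:
    s=arm.snapshot(n)
    cv2.imwrite(f"pics/{n}0.png",cv2.cvtColor(s["frame"],cv2.COLOR_RGB2BGR))
    print(n,s["camera_matrix"],s["dist"],s["cam_to_world"])
    for k in ["casting_balance","casting_block","casting_eye","board_chip","board_pillar","tin","holder","board","screwdriver","flux_jar","reel","tweezers","solder_tube","connector"]:
        print(k,[(np.round(d["pixel"],1).tolist(),round(d["score"],2)) for d in arm.pinpoint(s,k)])
E
```

```text
{'time': 0.0, 'qpos': array([74.45546938, 23.9470219 , -0.589871  , 92.4885722 ,  0.26990293,
       63.63961512, -3.03583229]), 'dq': array([ 0.01453903,  0.02640665,  0.08376599, -0.0201053 , -0.00836428,
        0.01626403,  0.11374174]), 'joint_torque': array([-8.17121672e-04, -8.64446282e+01,  6.78071100e-01, -4.34893513e+01,
        1.90897618e-02,  7.54474837e-03, -4.39326084e-05]), 'position': array([ 0.14225959, -0.60820156,  0.23064904]), 'ee_rot': array([-1.79926389e+02,  6.17020850e-03,  1.31679530e+01]), 'wrist_force': array([-0.53765692, -0.2629619 ,  0.06685422]), 'moment': array([-0.04683055,  0.01373799,  0.0319113 ]), 'gripper_width': 0.9991884099427336}
scene [[489.24891333   0.         283.87062149]
 [  0.         489.24891333 210.99828882]
 [  0.           0.           1.        ]] [0.00879606 0.         0.         0.         0.        ] [[-0.78540913  0.47824846 -0.39295152  1.01951019]
 [ 0.61889715  0.5965679  -0.51095309  0.6740141 ]
 [-0.00994026 -0.6445038  -0.76453649  1.07445687]
 [ 0.          0.          0.          1.        ]]
casting_balance [([461.2
[... 1250 characters left out ...]
lock [([164.0, 283.2], 0.9), ([236.2, 270.9], 0.62), ([216.1, 210.4], 0.61)]
casting_eye [([199.0, 240.5], 0.96), ([179.3, 323.4], 0.92), ([222.2, 166.7], 0.78)]
board_chip [([368.1, 209.6], 0.95)]
board_pillar [([362.0, 164.7], 0.69)]
tin [([333.3, 195.8], 0.57)]
holder [([285.6, 140.7], 0.63), ([348.0, 190.0], 0.62), ([335.1, 195.4], 0.23), ([285.7, 206.2], 0.2)]
board [([366.0, 187.3], 0.63), ([333.8, 195.1], 0.2)]
screwdriver [([286.7, 202.2], 0.58)]
flux_jar [([290.2, 165.3], 0.41)]
reel [([285.0, 139.0], 0.88), ([221.1, 166.7], 0.67)]
tweezers [([433.7, 202.4], 0.51), ([283.5, 141.0], 0.51)]
solder_tube [([152.4, 206.0], 0.68), ([287.3, 245.7], 0.59)]
connector [([288.3, 244.0], 0.49)]
```

Run:
```python
import cv2
a=cv2.imread("pics/top0.png"); cv2.imwrite("pics/top0c.png",cv2.resize(a[110:350,120:450],None,fx=2.4,fy=2.4,interpolation=cv2.INTER_CUBIC))
a=cv2.imread("pics/scene0.png"); cv2.imwrite("pics/scene0c.png",cv2.resize(a[120:380,140:500],None,fx=2.2,fy=2.2,interpolation=cv2.INTER_CUBIC))
```

```text
(no output)
```

View pics/top0c.png

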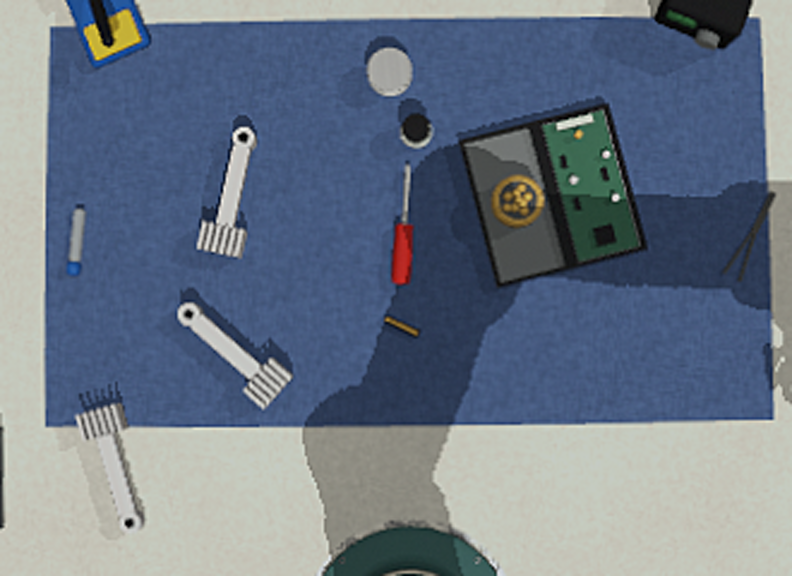

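View pics/scene0c.png

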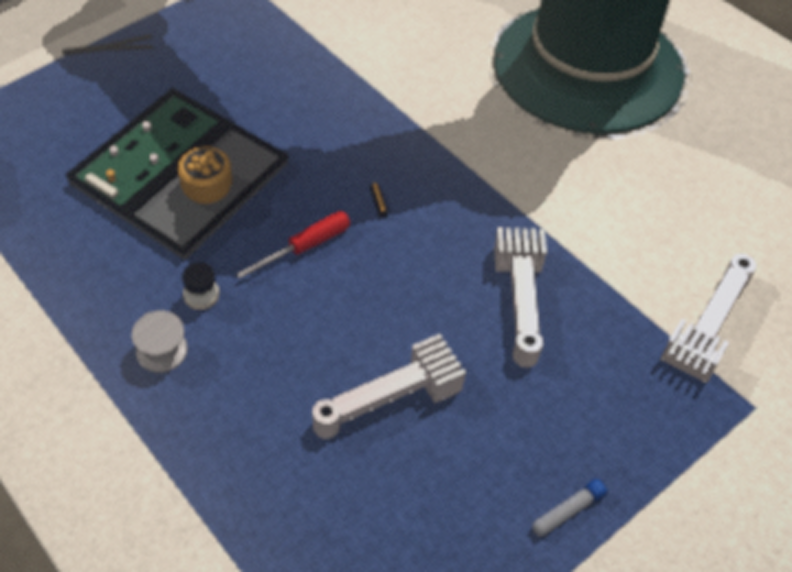

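View pics/top0.png

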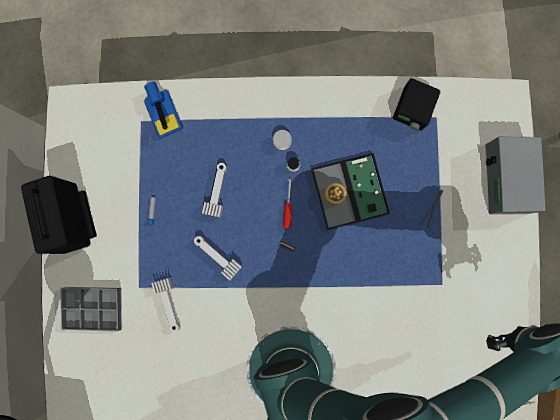

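The top picture shows three look-alike castings: A with block at (213,208) and eye at (221,167), B with block (232,268) and eye (199,240), C with block (163,283) and eye (173,327). The base is near (290,365), so A looks farthest, and its eye points away from the robot. The board is in the right-hand nest with the chip at (370,208) and pillar at (361,166). The tin is at (336,194).

```bash
cat > h.py <<'E'
import numpy as np,cv2
from workcell import arm
def ray(s,p):
    n=cv2.undistortPoints(np.array([[p]],float),s["camera_matrix"],np.array(s["dist"],float))[0,0]
    T=s["cam_to_world"]; return T[:3,3],T[:3,:3]@np.array([n[0],n[1],1.])
def at(s,p,z):
    o,d=ray(s,p); return (o+d*(z-o[2])/d[2])
def proj(s,P):
    T=np.linalg.inv(s["cam_to_world"]); r=cv2.Rodrigues(T[:3,:3])[0]
    return cv2.projectPoints(np.array(P,float).reshape(-1,1,3),r,T[:3,3],s["camera_matrix"],np.array(s["dist"],float))[0].reshape(-1,2)
def crop(s,c,h,f,name,pts=[]):
    c=np.array(c,int);x0,y0=c-h
    im=cv2.resize(cv2.cvtColor(s["frame"],cv2.COLOR_RGB2BGR)[y0:c[1]+h,x0:c[0]+h],None,fx=f,fy=f,interpolation=cv2.INTER_CUBIC)
    for p in pts:
        q=((np.array(p)-[x0,y0]+.5)*f-.5)
        cv2.circle(im,tuple(int(v) for v in q),2,(0,0,255),-1)
    cv2.imwrite(name,im)
E
python3 - <<'E'
from h import *
t=arm.snapshot("top"); s=arm.snapshot("scene")
np.set_printoptions(precision=4,suppress=True)
for n,im,L in [("top",t,[("eyeA",(222.2,166.7),0),("balA",(212.1,197.6),.025),("blkA",(216.1,210.4),0),("chip",(368.1,209.6),.015),("chiptop",(371,208),.021),("pil",(362,164.7),.015),("eyeB",(199,240.5),0),("blkB",(236,271),0),("eyeC",(179.3,323.4),0),("blkC",(164,283),0)]),
 ("scene",s,[("eyeA",(287.2,311.8),0),("balA",(323,295.6),.025),("blkA",(334,292.5),0),("chip",(225.2,175.1),.015),("pil?",(191,197),.029)])]:
    for k,p,z in L:
        q=at(im,p,z);print(n,k,q[:2],np.hypot(*q[:2]))
crop(t,(217,188),32,10,"pics/tA.png"); crop(t,(350,190),45,8,"pics/tB.png"); crop(s,(313,300),45,8,"pics/sA.png");crop(s,(220,190),50,8,"pics/sB.png")
E
```

```text
top eyeA [0.6668 0.2195] 0.7019770291947883
top balA [0.5622 0.2487] 0.6147202468521042
top blkA [0.5226 0.2394] 0.5747831705583831
top chip [ 0.5187 -0.2548] 0.5779516765912899
top chiptop [ 0.5233 -0.2634] 0.585906135486133
top pil [ 0.6656 -0.2384] 0.7070508848544227
top eyeB [0.4246 0.2959] 0.517499310704093
top blkB [0.3247 0.1748] 0.36877705873459826
top eyeC [0.1536 0.363 ] 0.3941289548824855
top blkC [0.2858 0.413 ] 0.5022376003097395
scene eyeA [0.6605 0.2144] 0.6944573100687518
scene balA [0.5729 0.2451] 0.6231591913232124
scene blkA [0.5348 0.2454] 0.5884312921201901
scene chip [ 0.5255 -0.2565] 0.5847961349203886
scene pil? [ 0.6577 -0.2327] 0.6976121726208144
```

View pics/tA.png

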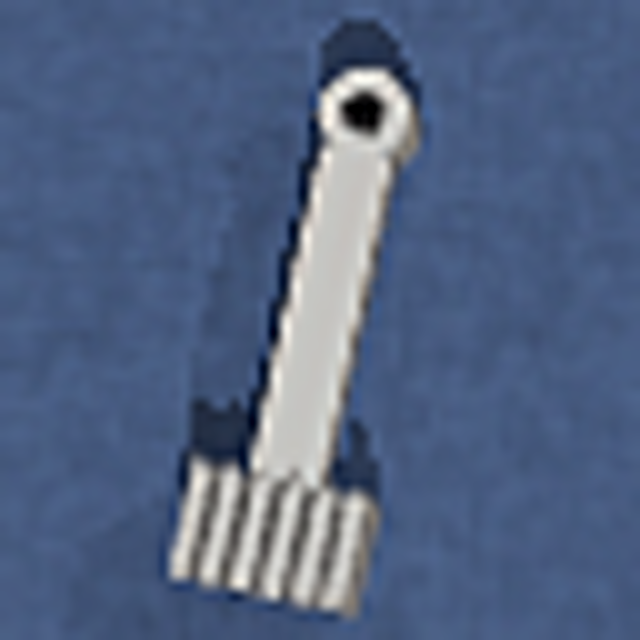

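View pics/tB.png

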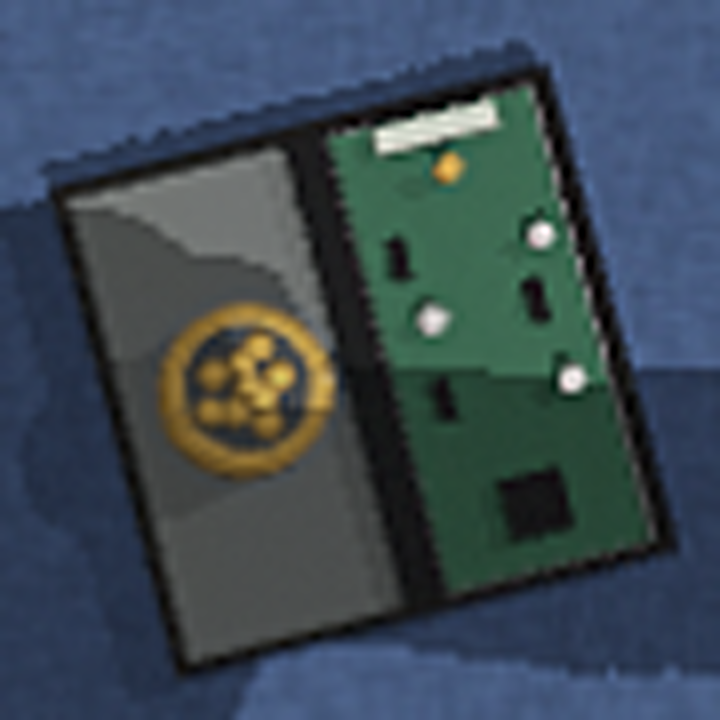

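View pics/sA.png

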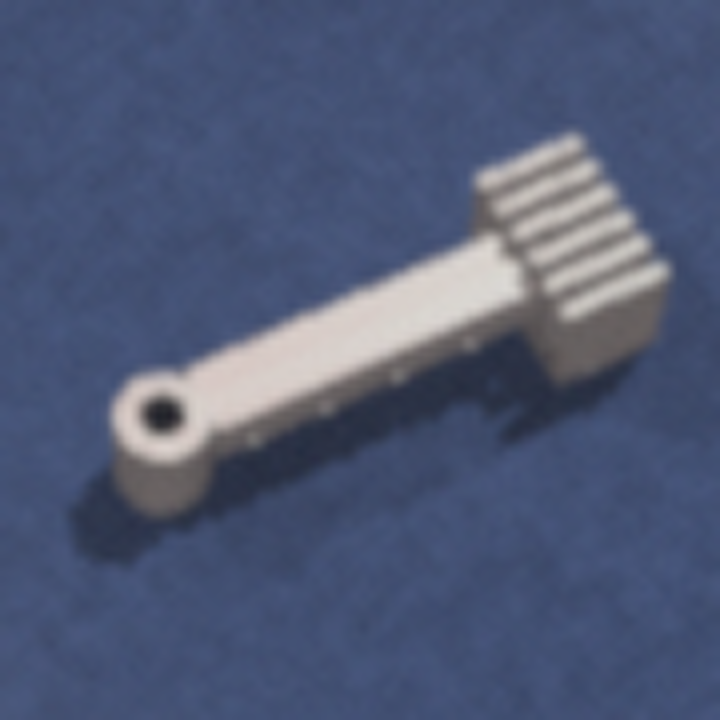

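View pics/sB.png

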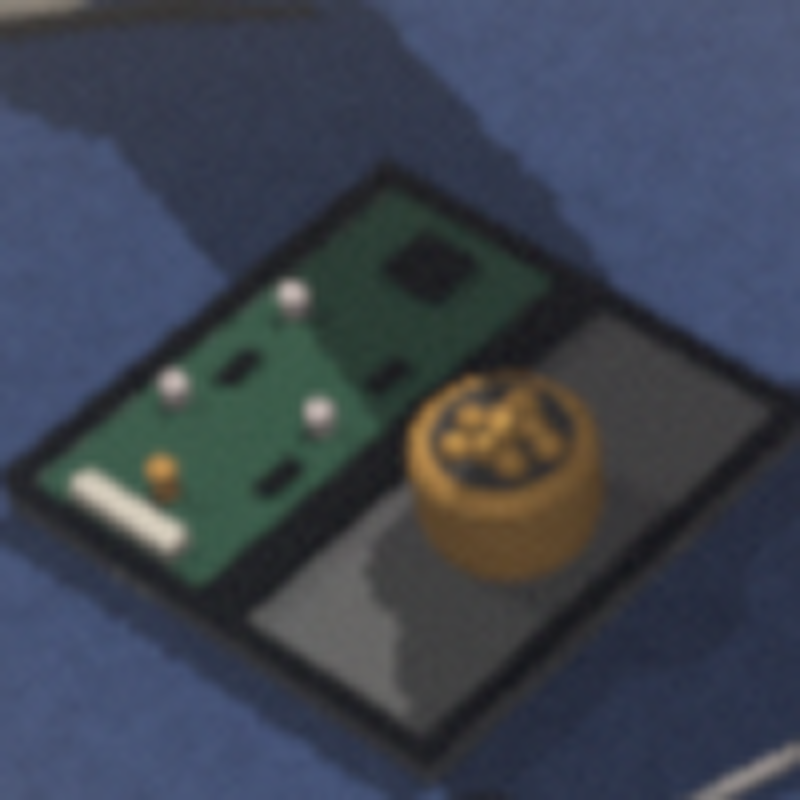

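Run:
```python
from h import *
t=arm.snapshot("top"); s=arm.snapshot("scene")
np.set_printoptions(precision=4,suppress=True)
F={"eye":((220.75,166.55),(287.7,306.2),.034),"blk":((211.85,209.25),(339.3,282.7),.041),"chip":((371.8,207.4),(223.3,173.1),.021),"pil":((360.7,165.6),(189.6,198.1),.029)}
m={}
for k,(a,b,z) in F.items():
    A=at(t,a,z);B=at(s,b,z);m[k]=(A+B)/2;print(k,A[:2],B[:2],m[k][:2])
for a,b in(("blk","eye"),("chip","pil")):
    d=(m[b]-m[a])[:2];yaw=np.arctan2(d[1],d[0]);u=d/np.hypot(*d);c=(m[a]+m[b])[:2]/2-u*.03
    print(a,b,"len",np.hypot(*d),"yaw",np.degrees(yaw),"balance",c)
    P=[np.r_[c+u*q,z] for q,z in((-.04,.041),(.1,.034),(0,.034))]
    print(proj(t,P),proj(s,P))
st=arm.get_state();print(st["position"],st["ee_rot"],st["time"])
```

```text
eye [0.6616 0.2195] [0.6617 0.218 ] [0.6617 0.2188]
blk [0.5231 0.2469] [0.5247 0.2493] [0.5239 0.2481]
chip [ 0.5253 -0.2661] [ 0.5281 -0.2619] [ 0.5267 -0.264 ]
pil [ 0.6603 -0.2321] [ 0.663  -0.2316] [ 0.6617 -0.2318]
blk eye len 0.14087107857261785 yaw -12.030789578143157 balance [0.5634 0.2397]
[[211.5055 208.8773]
 [220.9523 166.6641]
 [214.4425 196.883 ]] [[339.0503 282.2691]
 [288.0727 306.3364]
 [324.6672 290.0745]]
chip pil len 0.13875800526432225 yaw 13.385320642293356 balance [ 0.565  -0.2549]
[[372.1759 206.6163]
 [360.7705 164.7491]
 [368.6779 194.7258]] [[222.7464 167.6683]
 [189.5212 196.7943]
 [213.7617 176.9053]]
[ 0.1424 -0.6085  0.2312] [-179.9935    0.0039   13.1705] 1.7
```

Casting A is confirmed as the target: base distance is about 0.61 m, against about 0.46 m for B and C. The two cameras agree to a few mm. Moving off at height.

```bash
python3 -m pendant '{"slide":[[0.04,-0.04,0],[0.08,-0.08,0],[0.12,-0.12,0],[0.16,-0.16,0],[0.2,-0.2,0],[0.24,-0.24,0],[0.28,-0.28,0],[0.32,-0.32,0]],"roll":[0.03,0.06,0.09,0.12,0.15,0.18,0.21,0.24]}' -1 60
```

```text
time: 2.7
position: [0.3818, -0.2225, 0.2316]
ee_rot: [180.0, -0.0, -0.7]
wrist_force: [1.0, -0.5, 0.9]
gripper_width: 1.003
```

```bash
python3 -m pendant '{"slide":[[0.022,-0.058,0],[0.045,-0.116,0],[0.067,-0.174,0],[0.089,-0.232,0],[0.111,-0.29,0],[0.134,-0.348,0],[0.156,-0.406,0],[0.177,-0.464,0]],"roll":[0.03,0.05,0.08,0.1,0.13,0.15,0.18,0.2]}'
python3 -m pendant '{"slide":[[0,0,0.04],[0,0,0.08]],"roll":[0,0]}'
python3 - <<'E'
from h import *
s=arm.get_state();print(s["position"],s["ee_rot"],s["qpos"])
y=np.radians(s["ee_rot"][2]);d=np.array([.5634,.2397])-s["position"][:2]
print("slide",d@[np.cos(y),np.sin(y)],d@[np.sin(y),-np.cos(y)],"roll",y-np.radians(-12.03))
t=arm.snapshot("top");c=arm.snapshot("scene")
crop(t,(217,188),40,8,"pics/t2.png");crop(c,(313,280),50,8,"pics/s2.png")
E
```

```text
time: 3.7
position: [0.5635, 0.2398, 0.2313]
ee_rot: [-180.0, -0.0, -12.1]
wrist_force: [0.2, -1.7, 0.4]
gripper_width: 0.998
time: 3.95
position: [0.5628, 0.2389, 0.1502]
ee_rot: [-180.0, -0.0, -12.0]
wrist_force: [0.4, -0.5, -0.9]
gripper_width: 0.996
[0.56279742 0.23890574 0.15015745] [-1.79975569e+02 -1.16213309e-02 -1.19871964e+01] [  -3.01205859   30.58565338  -30.66504368   97.85333475   18.11401273
   56.52447307 -142.26201789]
slide 0.000424478804936315 -0.0009020958202415684 roll 0.0007470633995382836
```

View pics/s2.png

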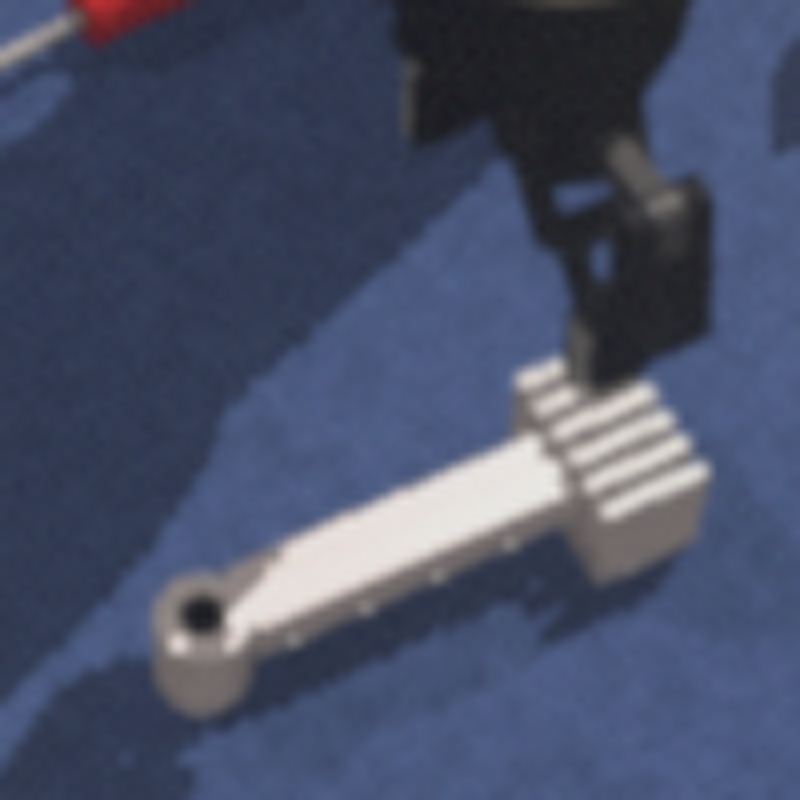

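The open jaws straddle the bar right beside the block. In the crop the fingers are at about (600,330), above the finned block at (610,450). Going down, then gripping.

```bash
python3 -m pendant '{"slide":[[0,0,0.04],[0,0,0.08],[0,0,0.115],[0,0,0.135],[0,0,0.143],[0,0,0.143],[0,0,0.143]],"roll":[0,0,0,0,0,0,0]}'
python3 - <<'E'
from h import *
s=arm.get_state();print(s["position"],s["ee_rot"],s["wrist_force"])
t=arm.snapshot("top");c=arm.snapshot("scene")
crop(c,(313,280),50,8,"pics/s3.png")
E
```

```text
time: 4.92
position: [0.5634, 0.2384, 0.0095]
ee_rot: [-179.9, -0.1, -12.1]
wrist_force: [0.1, 0.1, 0.4]
gripper_width: 1.003
[0.56344927 0.23838032 0.00952947] [-1.79948481e+02 -7.34626222e-02 -1.20500626e+01] [0.13419164 0.1115762  0.39046822]
```

View pics/s3.png

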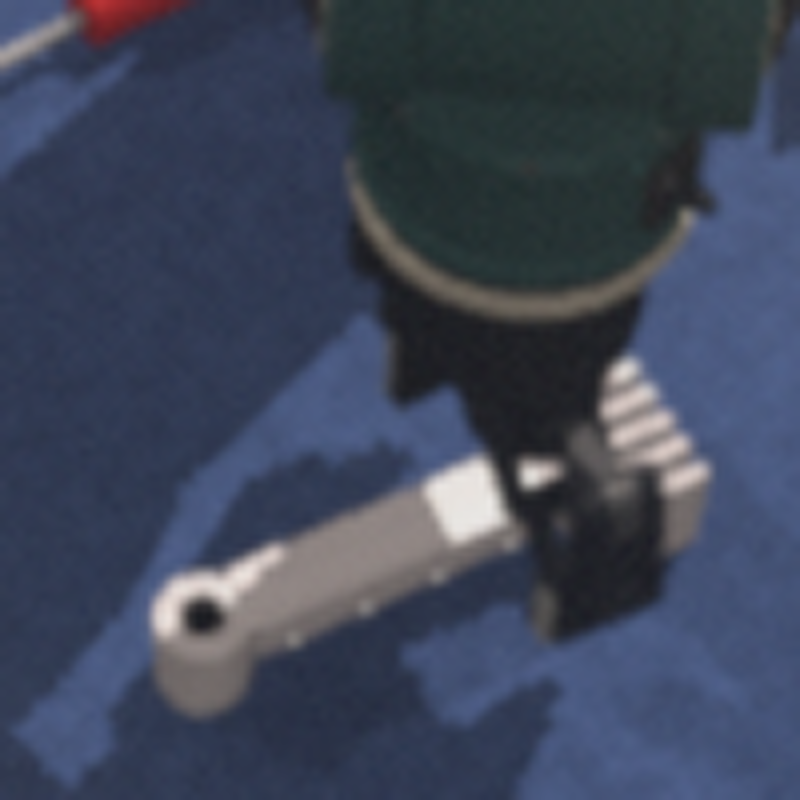

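The jaws are around the bar beside the block, finger tip near (545,620), with no contact force. Closing.

```bash
python3 -m pendant '{"slide":[[0,0,0],[0,0,0],[0,0,0],[0,0,0],[0,0,0],[0,0,0]],"roll":[0,0,0,0,0,0]}' 1 70
python3 -m pendant '{"slide":[[0,0,0],[0,0,0],[0,0,0],[0,0,0]],"roll":[0,0,0,0]}'
```

```text
time: 5.78
position: [0.5629, 0.2382, 0.0086]
ee_rot: [-180.0, -0.0, -12.0]
wrist_force: [-1.2, -0.7, 5.1]
gripper_width: 0.27
time: 6.28
position: [0.5629, 0.2382, 0.0086]
ee_rot: [-180.0, -0.0, -12.0]
wrist_force: [-0.6, -0.3, 5.1]
gripper_width: 0.264
```

```bash
python3 -m pendant '{"slide":[[0,0,-0.005],[0,0,-0.012],[0,0,-0.02],[0,0,-0.03],[0,0,-0.04],[0,0,-0.05],[0,0,-0.05],[0,0,-0.05]],"roll":[0,0,0,0,0,0,0,0]}'
python3 - <<'E'
from h import *
s=arm.get_state();print(s["position"],s["ee_rot"],s["wrist_force"],s["moment"])
t=arm.snapshot("top");c=arm.snapshot("scene")
crop(c,(313,280),50,8,"pics/s4.png");crop(t,(217,188),40,8,"pics/t4.png")
y=np.radians(-12);u=np.array([np.cos(y),np.sin(y)]);b=np.array([.5634,.2397])
for h in(.0,.05): print(h,proj(c,[np.r_[b+u*.1,.034+h],np.r_[b-u*.04,.041+h]]),proj(t,[np.r_[b+u*.1,.034+h]]))
E
```

```text
time: 7.28
position: [0.5627, 0.2379, 0.0581]
ee_rot: [180.0, 0.0, -12.1]
wrist_force: [0.7, -0.2, -3.9]
gripper_width: 0.266
[0.56265769 0.23794492 0.05809448] [ 1.79989065e+02  1.58257673e-02 -1.20500090e+01] [ 0.66889291 -0.24805611 -3.88757878] [ 0.03209387  0.02685609 -0.04552903]
0.0 [[288.09460609 306.35312773]
 [339.0573281  282.26124239]] [[220.93149067 166.66836826]]
0.05 [[288.02198102 295.62130427]
 [340.65783383 271.05141345]] [[218.71886828 164.03663091]]
```

View pics/s4.png

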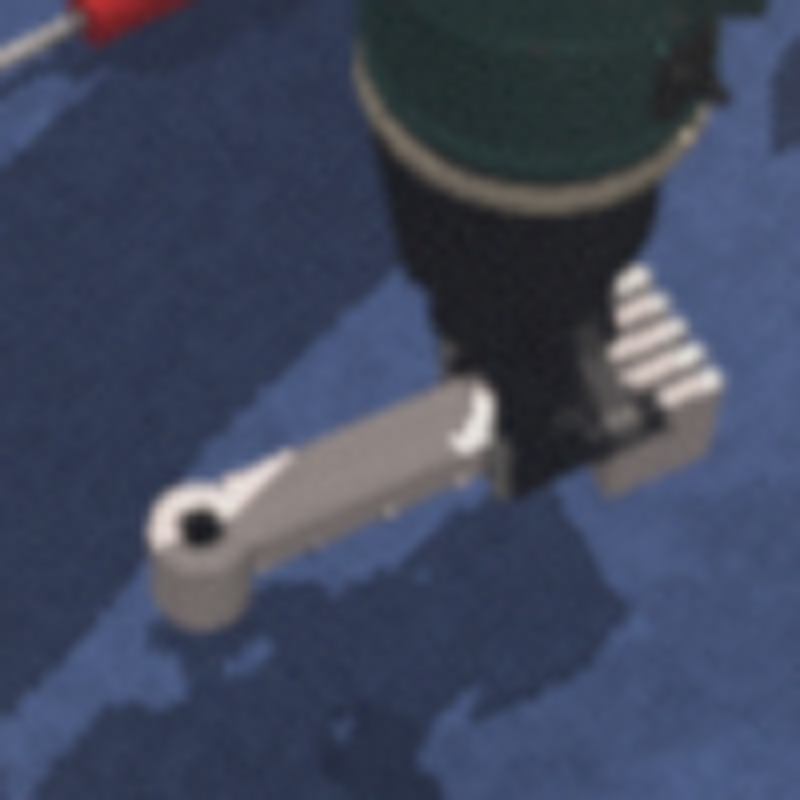

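View pics/t4.png

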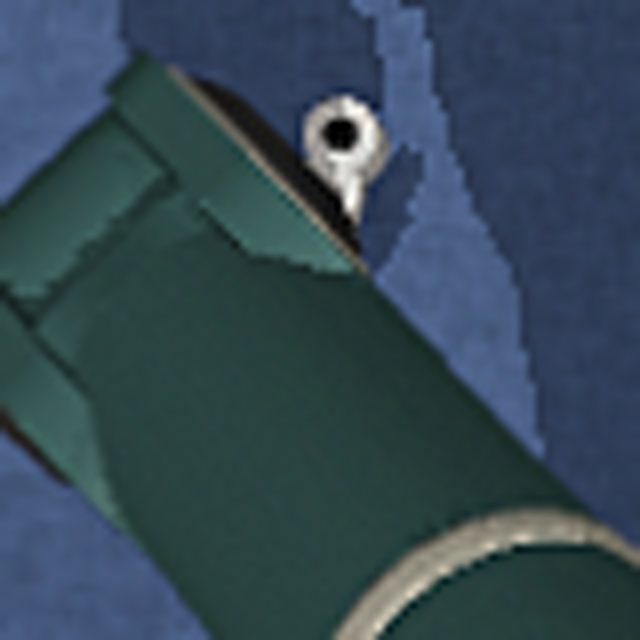

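The casting is up and level. The eye bore is at crop (203,527), i.e. pixel (288.3,295.4), against a predicted (288.0,295.6) for a level lift. Raising to travel height, then carrying over.

```bash
python3 -m pendant '{"slide":[[0,0,-0.02],[0,0,-0.045],[0,0,-0.07],[0.003,0.012,-0.08],[0.009,0.04,-0.08],[0.017,0.08,-0.08],[0.026,0.12,-0.08],[0.035,0.16,-0.08]],"roll":[0,0,0,-0.01,-0.04,-0.08,-0.12,-0.15]}'
python3 - <<'E'
from h import *
s=arm.get_state();print(s["position"],s["ee_rot"],s["qpos"][6],s["time"])
y=np.radians(s["ee_rot"][2]);d=np.array([.565,-.255])-s["position"][:2]
print("slide",d@[np.cos(y),np.sin(y)],d@[np.sin(y),-np.cos(y)],"roll",y-np.radians(13.4))
E
```

```text
time: 8.38
position: [0.5632, 0.0719, 0.1383]
ee_rot: [180.0, 0.0, -3.4]
wrist_force: [0.9, -1.0, -4.2]
gripper_width: 0.268
[0.56322684 0.07193924 0.1382775 ] [ 1.79976666e+02  2.23646963e-02 -3.39452430e+00] -118.63524171190413 8.375
slide 0.021128436803322725 0.3262606277567866 roll -0.2931197452656774
```

```bash
python3 -m pendant '{"slide":[[0.003,0.045,0],[0.006,0.095,0],[0.009,0.145,0],[0.013,0.195,0],[0.016,0.245,0],[0.019,0.29,0],[0.021,0.315,0],[0.021,0.326,0]],"roll":[-0.04,-0.09,-0.13,-0.18,-0.22,-0.26,-0.285,-0.293]}'
python3 -m pendant '{"slide":[[0,0,0],[0,0,0]],"roll":[0,0]}'
python3 - <<'E'
from h import *
np.set_printoptions(precision=4,suppress=True)
s=arm.get_state();print(s["position"],s["ee_rot"],s["qpos"][6],s["time"],s["gripper_width"])
y=np.radians(s["ee_rot"][2]);d=np.array([.565,-.255])-s["position"][:2]
print("slide",d@[np.cos(y),np.sin(y)],d@[np.sin(y),-np.cos(y)],"roll",y-np.radians(13.4))
t=arm.snapshot("top");c=arm.snapshot("scene")
crop(c,(220,170),50,8,"pics/s5.png");crop(t,(360,185),45,8,"pics/t5.png")
b=s["position"][:2];u=np.array([np.cos(y),np.sin(y)]);h=s["position"][2]-.0086
print(proj(c,[np.r_[b+u*.1,.034+h],np.r_[b-u*.04,.041+h]]),proj(t,[np.r_[b+u*.1,.034+h]]))
E
```

```text
time: 9.38
position: [0.564, -0.2544, 0.138]
ee_rot: [-180.0, 0.0, 13.2]
wrist_force: [-0.2, 0.3, -5.1]
gripper_width: 0.266
time: 9.62
position: [0.5651, -0.2509, 0.1384]
ee_rot: [-180.0, -0.0, 13.4]
wrist_force: [-0.1, -0.2, -4.1]
gripper_width: 0.262
[ 0.5651 -0.2509  0.1384] [-179.9715   -0.0068   13.4103] -70.7141537269404 9.625 0.26215786618754
slide -0.0010472351649163682 0.003928386075047486 roll 0.000179591171448501
[[182.5499 165.0385]
 [218.562  135.2437]] [[365.4009 157.3487]]
```

View pics/s5.png

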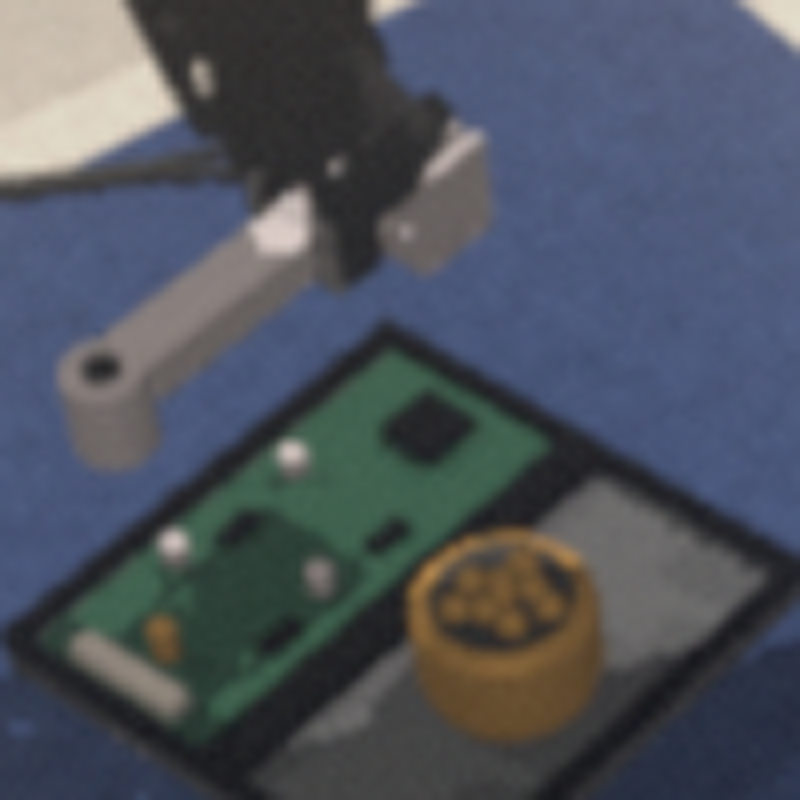

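View pics/t5.png

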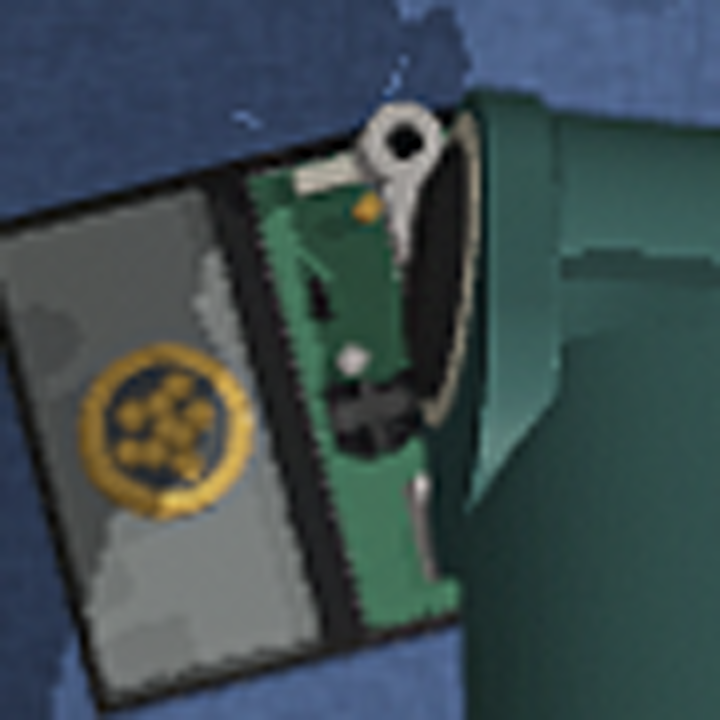

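The eye bore appears at (182.6,165.4) in the scene picture, against a predicted (182.5,165.0), so the casting is still level and seated in the grip. Lowering.

```bash
python3 -m pendant '{"slide":[[0,0,0.01],[0,0,0.022],[0,0,0.034],[0,0,0.046],[0,0,0.056],[0,0,0.063],[0,0,0.063],[0,0,0.063]],"roll":[0,0,0,0,0,0,0,0]}'
python3 -m pendant '{"slide":[[0,0,0],[0,0,0],[0,0,0],[0,0,0]],"roll":[0,0,0,0]}'
python3 - <<'E'
from h import *
np.set_printoptions(precision=4,suppress=True)
s=arm.get_state();print(s["position"],s["ee_rot"],s["dq"],s["time"],s["gripper_width"])
y=np.radians(s["ee_rot"][2]);d=np.array([.565,-.255])-s["position"][:2]
print("slide",d@[np.cos(y),np.sin(y)],d@[np.sin(y),-np.cos(y)],"roll",y-np.radians(13.4))
t=arm.snapshot("top");c=arm.snapshot("scene")
crop(c,(220,170),50,8,"pics/s6.png");crop(t,(360,185),45,8,"pics/t6.png")
b=s["position"][:2];u=np.array([np.cos(y),np.sin(y)]);h=s["position"][2]-.0086
print(proj(c,[np.r_[b+u*.1,.034+h],np.r_[b-u*.04,.041+h]]),proj(t,[np.r_[b+u*.1,.034+h]]))
E
```

```text
time: 10.72
position: [0.5652, -0.2524, 0.0756]
ee_rot: [180.0, -0.0, 13.3]
wrist_force: [0.2, 0.7, -3.7]
gripper_width: 0.262
time: 11.22
position: [0.565, -0.2523, 0.0753]
ee_rot: [-180.0, -0.0, 13.3]
wrist_force: [0.1, 1.3, -4.5]
gripper_width: 0.262
[ 0.565  -0.2523  0.0753] [-179.9947   -0.0004   13.3404] [-0.0337  0.1294 -0.0703 -0.0275  0.0057  0.0456 -0.0021] 11.225 0.2622700661948325
slide -0.0006019671074246463 0.002621785310467931 roll -0.0010410603883009573
[[186.1671 181.1554]
 [220.8044 151.6835]] [[362.9168 161.114 ]]
```

View pics/s6.png

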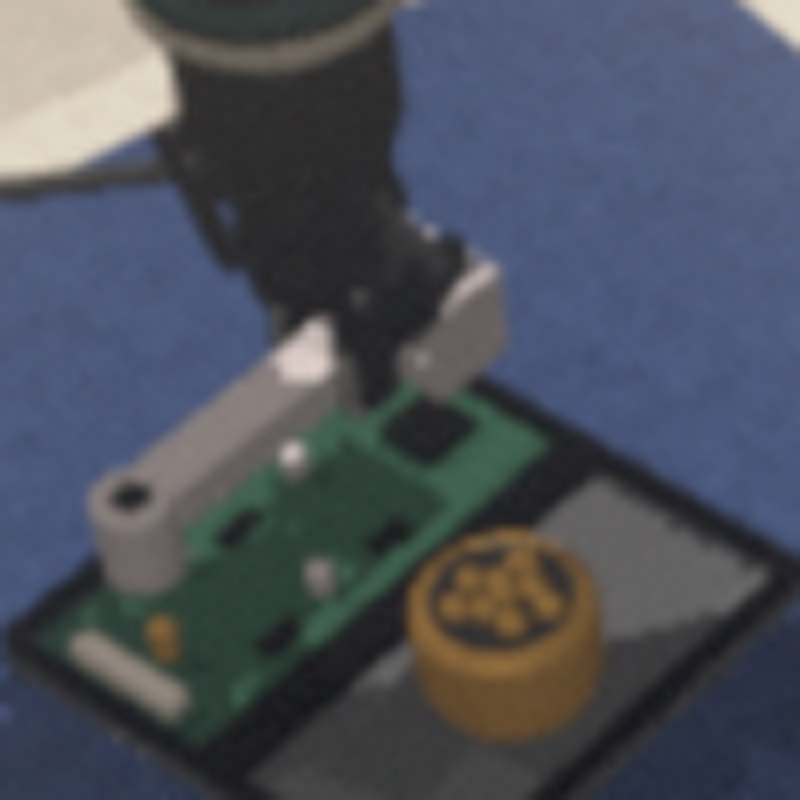

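View pics/t6.png

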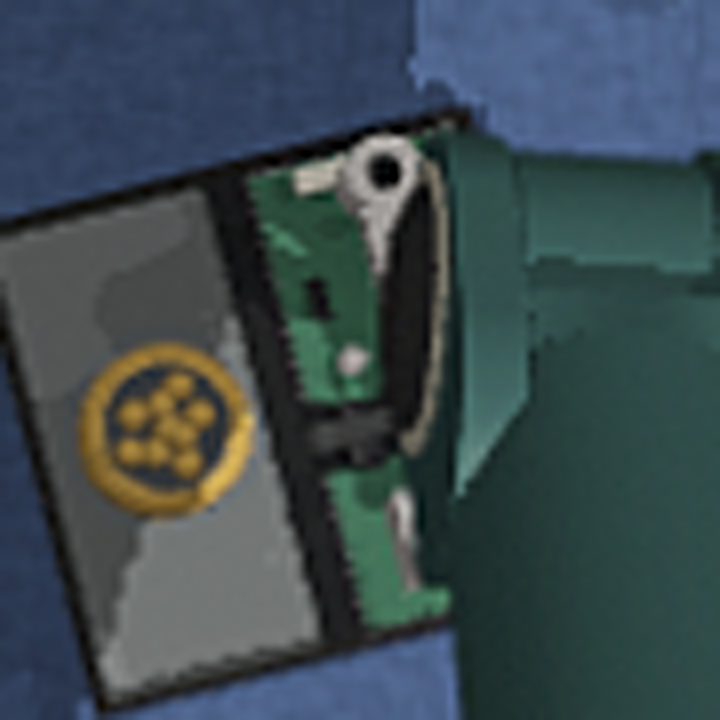

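The casting is over the board. The eye bore is at (186.3,181.4) in the scene picture and (363.2,160.8) in the top one. Making a 2.6 mm correction, settling and verifying.

```bash
python3 -m pendant '{"slide":[[0,0.001,0.001],[0,0.0025,0.001],[0,0.0025,0.001],[0,0.0025,0.001],[0,0.0025,0.001],[0,0.0025,0.001]],"roll":[0,0,0,0,0,0]}'
python3 - <<'E'
from h import *
np.set_printoptions(precision=4,suppress=True)
s=arm.get_state();print(s["position"],s["ee_rot"],s["dq"],s["time"],s["gripper_width"])
t=arm.snapshot("top");c=arm.snapshot("scene")
h=s["position"][2]-.0086+.034
# bore by dark centroid near prediction
y=np.radians(s["ee_rot"][2]);u=np.array([np.cos(y),np.sin(y)]);P=np.r_[s["position"][:2]+u*.1,h]
for im in(t,c):
    p=proj(im,[P])[0];x0,y0=np.round(p).astype(int)-4
    g=im["frame"][y0:y0+9,x0:x0+9].mean(2);w=np.clip(g.min()*.5+g.max()*.5-20-g,0,None)
    Y,X=np.mgrid[-4:5,-4:5];w=w*(X**2+Y**2<10)
    q=np.array([x0+4+(w*X).sum()/w.sum(),y0+4+(w*Y).sum()/w.sum()]);print("pred",p,"seen",q,"eye",at(im,q,h)[:2],"pillar .6617 -.2318")
    for k in("casting_eye","casting_block","board_chip","board_pillar"):
        print(k,[(np.round(d["pixel"],1),round(d["score"],2)) for d in arm.pinpoint(im,k)][:4])
b=s["position"][:2];print("block",b-u*.04,"chip .5267 -.264; eye",b+u*.1)
print(proj(c,[[.5267,-.264,.021],[.6617,-.2318,.029]]))
E
```

```text
time: 12.08
position: [0.5655, -0.2548, 0.0743]
ee_rot: [-180.0, 0.0, 13.3]
wrist_force: [0.2, 0.5, -2.8]
gripper_width: 0.267
[ 0.5655 -0.2548  0.0743] [-179.9943    0.0022   13.3358] [-0.0816  0.0243 -0.0706 -0.0367 -0.0132 -0.1089  0.1045] 12.075 0.26663401039274454
pred [363.6586 160.9949] seen [363.5177 160.9351] eye [ 0.663  -0.2313] pillar .6617 -.2318
casting_eye [(array([200.5, 240.5]), 0.83), (array([176.5, 322.6]), 0.77), (array([359.6, 164.7]), 0.72), (array([150.4, 208.4]), 0.6)]
casting_block [(array([234.8, 269.1]), 0.77), (array([165.8, 284.4]), 0.76), (array([372.7, 205. ]), 0.72)]
board_chip [(array([373.4, 213.3]), 0.94)]
board_pillar [(array([153.3, 208.9]), 0.67), (array([361.5, 167.2]), 0.56)]
pred [185.5941 180.9963] seen [185.1777 181.494 ] eye [ 0.6647 -0.2308] pillar .6617 -.2318
casting_eye [(array([186. , 190.5]), 0.95), (array([472.2, 243.3]), 0.95), (array([379.9, 282. ]), 0.91)]
casting_block [(array([219.8, 162.3]), 0.96), (array([372.3, 239. ]), 0.92), (array([454.2, 285.5]), 0.66)]
board_chip [(array([223.8, 174.6]), 0.65)]
board_pillar [(array([194.2, 199.7]), 0.74), (array([213. , 170.4]), 0.72)]
block [ 0.5266 -0.264 ] chip .5267 -.264; eye [ 0.6628 -0.2317]
[[223.2945 172.4962]
 [189.9513 197.8444]]
```

Run:
```python
from workcell import arm
print(arm.hand_in())
s=arm.get_state();print(s["time"],s["position"],s["gripper_width"])
```

```text
the job is handed in; nothing more can be done
None
the job is handed in; nothing more can be done
```

I gripped the casting farthest from the base across its bar at the balance point, using 70 N. I lifted it level, carried it over the tin and am holding it above the board in the right-hand nest. The job was handed in at about 12 s, with the casting still held; `hand_in` gave no verdict.

What my last checks showed:
- **Eye over the pillar:** within about 1.5 mm in the top picture and 3 mm in the scene picture.
- **Block over the chip:** within about 1 mm, worked out from the arm's pose. The block was mostly hidden from above, so I could not measure it directly.
- **Height and level:** the underside is about 51 mm above the board. The tilt is about 1°, with the eye end slightly low.
- **Stillness and surroundings:** joint speeds are about 0.1 deg/s. Chip, pillar and tin showed no visible shift in the crops. I did not re-measure the other bystanders.

The one disagreement was in the networks' sightings. The top-view sightings of chip and pillar were a few pixels off and there were some false ones, as expected with the board partly hidden. I relied on my own feature measurements from before the lift.

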